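# Pack the last tea tin flush and shut the sliding cover

## Robot

A 6-joint arm with a two-finger parallel gripper is mounted at the origin on the work surface. World frame = base frame: x ahead of the robot, y to its left, z up, the work surface at z = 0. Lengths are in m, angles in rad, forces in N, time in s.
With the tool pointing down it reaches from about 0.35 to 0.975 m from the base axis. Payload 4.9 kg.
Tool frame: the origin (TCP) lies at the very end of the fingers, on their centre line; the grasp point (between the pads) lies 19 mm behind it; z points along the fingers, x is the direction in which the jaws open and shut, and the axes are right-handed (so a half turn about z gives the same grasp; the last joint's range is limited). The gripper opens to 85 mm and grips with 20 to 120 N. Pads are 22 mm wide; open, the fingers measure 114 mm over their backs; the gripper's body (76 mm by 85 mm) begins 54 mm behind the grasp point. The pads swing forward as they close: fully open they stand 13 mm farther back than shut.
Start: joints at [1.14, 0.053, 1.613, -0, 1.476, -0.119], TCP at [0.192, 0.595, 0.231] pointing down, gripper open.
Joint ranges: [-3.01, 3.01], [-1.01, 2.22], [0.06, 2.58], [-1.02, 4.17], [0.09, 2.62], [-3.14, 3.14]. Speed limits (rad/s): [2.57, 2.57, 3.14, 3.14, 3.14, 3.14].

## Interface

Orientations are given as a unit quaternion [w, x, y, z].
In Python, from plant import manip, imaging gives the robot as it stands.
- The arm moves only by the shell command python3 -m pendant 'ROWS'. ROWS is JSON, a list that holds one entry, the list of rows, each a list of 7 numbers: the turn, a rotation vector about the world's x, y, z in units of pi rad (1.0 is pi rad), then the shift along the world's x, y, z in units of 250 mm (1.0 is 250 mm), then the opening, from 0 (shut) to 1 (fully open). In form: [[[ax, ay, az, tx, ty, tz, claw], ...]]. A call has 1 to 20 rows; each row shifts and turns the commanded pose from where the row before left it; what a row does not reach is not made up. A row lasts 1/8 s, in which the tool goes at most 62.5 mm and 10.7 degrees, less where a joint would pass 70% of its speed; a pose out of reach is approached as far as the arm can. A call with a number of a shift or a turn outside -1 to 1 is refused whole. A call with a gripper value outside its range is refused whole. The fingers move at their own pace and stop on an object; the grip force is fixed at half the most. Time passes only in rows, so rows that do not move let the fingers close. It gives the time, the measured TCP pose, the force and the opening at its end, in the units of the state.
- manip.state(): the state, without advancing time (a new reading comes with each control period).
- imaging.grab_frame(name): name is "side" or "top"; returns a dict with "frame" (420x560x3 uint8, blue, green, red), "mtx" (3x3 intrinsics, pixels), "world_to_cam" (4x4, takes a point from world to camera coordinates). Camera axes: x right, y down, z forward; pixel columns grow to the right and rows downward; lengths in m; the calibration is good to about 2 mm. A picture is of the moment at which its call begins. There is no depth.
- manip.job_done(): hands the job in, once; it reports no verdict.
The state is a dict: "time": time; "joint_pos": joint angles; "joint_vel": joint speeds; "joint_efforts": joint torques, N m; "tool_pos": TCP position; "tool_rot": TCP orientation; "contact_force": force on the tool from outside, world axes, zero at the start; "ft_torque": the same for the moment, N m; "gripper_width": opening from 0.0 (shut) to 1.0 (fully open).
Only numpy, scipy, OpenCV 4.12 (cv2) and the standard library are available. Lean on these libraries where they do the work, as an engineer would, in place of code of your own. Each camera call takes 0.05 s, during which the arm holds its last target. There are 200 camera calls.

## Task

Slide the cover of the wooden tea box back until the empty bay is clear, then work the red tin that was left lying on top along into that bay until it lies flat and nothing stands above the rim. Then slide the cover fully shut over all four tins - its sweep is the check, so do not force it against a tin that sticks up - and leave the cup, the water bottle and the sugar jar where they are.

Things in the scene. Friction and masses are not known exactly. Their poses are not given: they have to be found in the camera images.
- tea_box: wooden box fixed on the counter, 112 (x) x 273 (y) x 42 mm. Origin: centre of underside; +y runs along its four bays, the way the cover opens. Floor top at 10 mm, rim (where the cover runs) at 33 mm above the counter; 4 mm guides outside both long sides rise to 42 mm, end walls to 33 mm. Inside 96 (x) x 257 mm (y). Bays 62 mm long at y = -97.5, -32.5, 32.5, 97.5; dividers 3 mm thick, 12 mm above the floor.
- cover (a joint): sliding cover, 103 x 273 x 6 mm, underside 33.5 mm and top 39.5 mm above the counter. 0 = shut, 0.205 m = fully back, baring the box from its -y end to y = +68 mm. Leading edge at box y = -136.5 mm + joint value. Starts 85 to 105 mm open, hiding all or part of the empty bay. Slides at about 2 N, stays where left.
- cover_tab (a point): centre of the black tab on the cover: 60 (box x) x 12 (box y) x 20 mm high, from 39.5 to 59.5 mm above the counter, 45 mm behind the cover's leading edge, at box x = 0. Push it from either side or pinch it across its 12 mm from above.
- red_tin_mid (a point): loose red flat tea tin, 90 x 52 x 20 mm high (box x, y, z); the point is its centre, half-way up; axes parallel to the box's. It starts lying on top of the green tin (underside 30 mm, top 50 mm above the counter), above the rim, between the guides, its long side across the row. About 80 g.
- gap_floor (a point): centre of the floor of the empty bay (grey felt, 10 mm above the counter), at box y = -32.5 or +32.5 mm. The bay is 10 mm longer and 6 mm wider than a tin. A tin pushed along the row over it tips in and can be pressed flat; a seated tin's top is 3 mm below the rim.
- green_tin_mid (a point): green flat tea tin, 90 x 52 x 20 mm high (box x, y, z); the point is its centre, half-way up; axes parallel to the box's. Seated in the bay at box y = -97.5 mm.
- blue_tin_mid (a point): blue flat tea tin, 90 x 52 x 20 mm high (box x, y, z); the point is its centre, half-way up; axes parallel to the box's. Seated in whichever of the bays at box y = -32.5 or +32.5 mm is not empty.
- yellow_tin_mid (a point): yellow flat tea tin, 90 x 52 x 20 mm high (box x, y, z); the point is its centre, half-way up; axes parallel to the box's. Seated in the bay at box y = +97.5 mm, under the cover.
- cup_mid (a point): white mug, 84 mm across, 60 mm high, beyond the box; the point is at its centre. Bystander.
- water_mid (a point): clear water bottle with blue cap, 64 mm across, 200 mm high, to the right of the box; the point is at its centre. Bystander.
- sugar_mid (a point): glass sugar jar with steel lid, 70 mm across, 80 mm high, beyond the box; the point is at its centre. Bystander.
Not all that is in view belongs to the job. Of the things like the part that bears red_tin_mid, leave any that is orange; of the rest the smaller one is meant.

How it is judged:
On the way, in this order (a step that is already met when the one before it is completed fails the run):
1. the cover is slid back far enough to bare the empty bay (at least 130 mm open) (value of joint cover above 0.13 m), for 0.2 s.
2. with the cover still back, the red tin lies flat in the empty bay, below the rim (horizontal distance between red_tin_mid and gap_floor below 0.008 m and z of red_tin_mid in the frame of tea_box between 0.0175 and 0.0225 m and angle between red_tin_mid's own z axis and vertical below 0.07 rad and value of joint cover above 0.1 m), for 0.2 s.
At the end, for the whole second after the job is handed in: the cover is shut to within 4 mm; the red tin lies in the formerly empty bay (centre within 8 mm of the bay's centre), flat within 4 degrees and its centre no more than 2.5 mm above its seated height; the green, blue and yellow tins lie flat in the box just as low; the red tin is at rest (value of joint cover below 0.004 m and horizontal distance between red_tin_mid and gap_floor below 0.008 m and z of red_tin_mid in the frame of tea_box between 0.0175 and 0.0225 m and angle between each of red_tin_mid, green_tin_mid, blue_tin_mid, yellow_tin_mid's own z axis and vertical below 0.07 rad and z of green_tin_mid in the frame of tea_box between 0.0175 and 0.0225 m and z of blue_tin_mid in the frame of tea_box between 0.0175 and 0.0225 m and z of yellow_tin_mid in the frame of tea_box between 0.0175 and 0.0225 m and linear speed of red_tin below 0.01 m/s); the robot touches nothing.
It fails at once if the cover is forced against a tin (over 40 N) (contact force between cover and red_tin above 40 N or contact force between cover and green_tin above 40 N or contact force between cover and blue_tin above 40 N or contact force between cover and yellow_tin above 40 N).
It fails at once if the cup, water bottle or sugar jar is moved by more than 30 mm or tipped (distance of any of cup_mid, water_mid, sugar_mid from where it was at the start of the episode above 0.03 m or angle between any of cup_mid, water_mid, sugar_mid's own z axis and vertical above 0.5 rad).
It also fails if it takes over 67 s, if anything falls off the work surface, if the arm or the gripper's body presses on something with over 40 N, if the wrist force passes 120 N, or if a joint passes its speed limit or range.

## Working session

There is one attempt and no reset: what is moved stays moved. The work goes in short steps, Python scripts to look and compute and a shell command to move; the robot and the scene stay as the last step left them, time stands still between calls to the robot, and variables do not carry over. Pictures are saved under pics/ and viewed, about 8 in all and at most 12, crops included, and the job is handed in when it is done.

```bash
mkdir -p pics; ls
python3 - <<'E'
from plant import manip, imaging
import cv2,numpy as np
for n in("side","top"):
    f=imaging.grab_frame(n); cv2.imwrite(f"pics/{n}0.png",f["frame"]); np.savez(f"{n}.npz",K=f["mtx"],T=f["world_to_cam"]); print(n,f["mtx"].round(1).tolist(),f["world_to_cam"].round(3).tolist())
s=manip.state(); print(s["time"],s["tool_pos"],s["tool_rot"],s["gripper_width"])
E
```

```text
pics
side [[443.9, 0.0, 283.3], [0.0, 443.9, 207.5], [0.0, 0.0, 1.0]] [[-0.811, -0.586, 0.006, 0.4], [-0.378, 0.515, -0.769, 0.37], [0.447, -0.626, -0.639, 0.768], [0.0, 0.0, 0.0, 1.0]]
top [[494.0, 0.0, 269.8], [0.0, 494.0, 200.3], [0.0, 0.0, 1.0]] [[0.011, -1.0, -0.006, -0.139], [-0.997, -0.01, -0.073, 0.601], [0.073, 0.006, -0.997, 1.141], [0.0, 0.0, 0.0, 1.0]]
0.1 [0.19148406 0.59434374 0.23017068] [ 4.66839382e-04  8.08309431e-01  5.88757155e-01 -8.10944932e-04] 0.9994385950308063
```

View pics/top0.png

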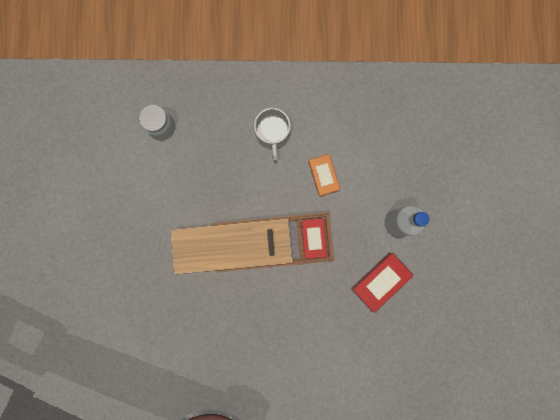

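View pics/side0.png

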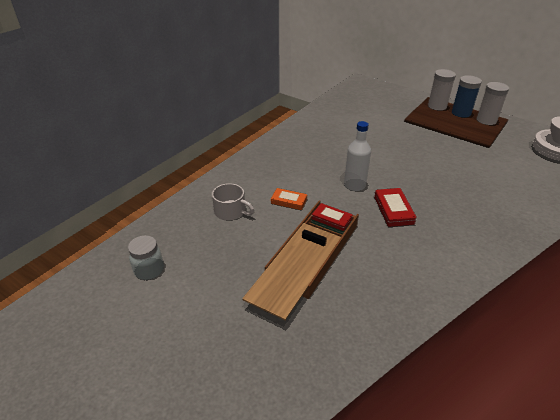

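The box runs left–right in the top view, with the cover opening to the left (world +y). The red tin is on the box at (314,239) px. The orange tin and the larger red one are decoys. I'll enlarge the box.

Run:
```python
import cv2
f=cv2.imread("pics/top0.png")[205:285,165:345]
cv2.imwrite("pics/crop0.png",cv2.resize(f,None,fx=4.4,fy=4.4,interpolation=cv2.INTER_CUBIC))
```

```text
(no output)
```

View pics/crop0.png

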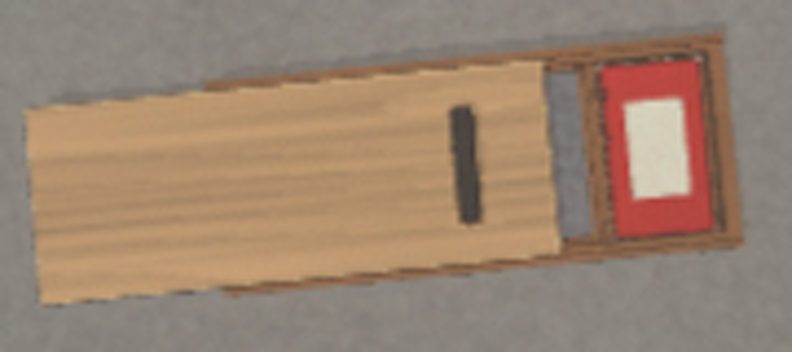

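The crop shows the empty bay (grey felt) right beside the green tin, so its centre is at box y = -32.5. Next I fit the pose from the cover, tin and tab corners.

```bash
cat > h.py <<'E'
import numpy as np
def world(px,z,cam="top"):
    d=np.load(f"{cam}.npz");R,t=d["T"][:3,:3],d["T"][:3,3]
    c=-R.T@t; r=R.T@np.linalg.solve(d["K"],[px[0],px[1],1]); return c+r*(z-c[2])/r[2]
E
python3 - <<'E'
from h import *
cv=lambda p:(165+(p[0]+.5)/4.4-.5,205+(p[1]+.5)/4.4-.5)
P=lambda L,z:np.array([world(cv(p),z) for p in L])
c=P([(545,62),(560,255),(40,303),(25,110)],.0395); t=P([(450,106),(473,104),(481,222),(459,224)],.0595); r=P([(600,68),(697,62),(713,232),(616,237)],.05); e=P([(722,36),(742,243)],.042)
y=c[[2,3]].mean(0)-c[[0,1]].mean(0); print("len",np.linalg.norm(y)); y/=np.linalg.norm(y); x=np.array([y[1],-y[0],0])
print("yaw",np.degrees(np.arctan2(-y[0],y[1])),"y",y.round(4),"x",x.round(4))
print("cover c",c.mean(0),"tab",t.mean(0),"tin",r.mean(0),"end",e.mean(0),np.linalg.norm(e[0]-e[1]))
o1=e.mean(0)+y*.1365
print("orig from end",o1,"cover value",(c.mean(0)-o1)@y,"x off",(c.mean(0)-o1)@x,"tab",(t.mean(0)-o1)@y,(t.mean(0)-o1)@x,"tin",(r.mean(0)-o1)@y,(r.mean(0)-o1)@x)
from scipy.spatial.transform import Rotation as R
from plant import manip
q=manip.state()["tool_rot"];M=R.from_quat(q[[1,2,3,0]]).as_matrix();print("tool x",M[:,0].round(3),"z",M[:,2].round(3))
for n,p in(("cup",(272,128)),("sugar",(153,118)),("water",(421,219))): print(n,world(p,.06 if n!="water" else .2))
E
```

```text
len 0.2732359825797135
yaw 5.884220345252773 y [-0.1025  0.9947  0.    ] x [0.9947 0.1025 0.    ]
cover c [ 0.49514458 -0.04506993  0.0395    ] tab [ 0.50589622 -0.13569365  0.0595    ] tin [ 0.51430748 -0.23447436  0.05      ] end [ 0.52011265 -0.27452314  0.042     ] 0.10824500190992069
orig from end [ 0.50611886 -0.13874235  0.042     ] cover value 0.09430393264647484 x off -0.0013132973621541979 tab 0.0030554560191249957 9.107855001269533e-05 tin -0.09606709238924818 -0.0016688413525678379
tool x [ 0.307  0.952 -0.002] z [-0.001 -0.002 -1.   ]
cup [ 0.76690626 -0.13640501  0.06      ]
sugar [0.78762967 0.13832465 0.06      ]
water [ 0.55583682 -0.43420118  0.2       ]
```

```bash
python3 -m pendant '[[[0,0,0.0088,0.085,-0.205,0,0],[0,0,0.0088,0.085,-0.205,0,0],[0,0,0.0088,0.085,-0.205,0,0],[0,0,0.0088,0.085,-0.205,0,0],[0,0,0.0088,0.085,-0.205,0,0],[0,0,0.0088,0.085,-0.205,0,0],[0,0,0.0088,0.085,-0.205,0,0],[0,0,0.0088,0.085,-0.205,0,0],[0,0,0.0088,0.085,-0.205,0,0],[0,0,0.0088,0.085,-0.205,0,0],[0,0,0.0088,0.085,-0.205,0,0],[0,0,0.0088,0.085,-0.205,0,0],[0,0,0.0088,0.085,-0.205,-0.1,0],[0,0,0.0088,0.085,-0.205,-0.1,0],[0,0,0.0088,0.085,-0.205,-0.1,0],[0,0,0,0,0,-0.05,0],[0,0,0,0,0,0,0]]]'
cat >> h.py <<'E'
O=np.array([.506,-.139,0]);Y=np.array([-.1025,.9947,0]);X=np.array([.9947,.1025,0])
def st():
    from plant import manip
    from scipy.spatial.transform import Rotation as R
    s=manip.state();p=s["tool_pos"];M=R.from_quat(np.array(s["tool_rot"])[[1,2,3,0]]).as_matrix()
    print("t",s["time"],"pos",p.round(4),"box x,y",((p-O)@X).round(4),((p-O)@Y).round(4),"toolx",M[:,0].round(3),"toolz",M[:,2].round(3),"F",np.round(s["contact_force"],1),"g",round(s["gripper_width"],3))
E
python3 -c "from h import *;st()"
```

```text
time: 2.22
tool_pos: [0.5092, -0.1731, 0.1419]
tool_rot: [-0.002, 0.67, 0.742, -0.0]
contact_force: [0.1, 0.2, 0.3]
gripper_width: -0.001
t 2.225 pos [ 0.5092 -0.1731  0.1419] box x,y -0.0003 -0.0343 toolx [-0.102  0.995  0.003] toolz [-0.004  0.002 -1.   ] F [0.1 0.2 0.3] g -0.001
```

```bash
python3 -m pendant '[[[0,0,0,0,0,-0.13,0],[0,0,0,0,0,-0.13,0],[0,0,0,0,0,-0.12,0],[0,0,0,0,0,0,0],[0,0,0,-0.0047,0.045,0,0],[0,0,0,-0.0047,0.045,0,0],[0,0,0,-0.0047,0.045,0,0],[0,0,0,-0.0047,0.045,0,0],[0,0,0,-0.0047,0.045,0,0],[0,0,0,-0.0047,0.045,0,0],[0,0,0,-0.0047,0.045,0,0],[0,0,0,-0.0047,0.045,0,0],[0,0,0,-0.0047,0.045,0,0],[0,0,0,-0.0047,0.045,0,0],[0,0,0,0,0,0,0],[0,0,0,0,0,0,0]]]'
python3 - <<'E'
from h import *;st()
from plant import imaging;import cv2
for n in("top",):
    f=imaging.grab_frame(n)["frame"];cv2.imwrite("pics/top1.png",cv2.resize(f[190:290,140:350],None,fx=3.8,fy=3.8,interpolation=cv2.INTER_CUBIC))
E
```

```text
time: 4.22
tool_pos: [0.4975, -0.0608, 0.0476]
tool_rot: [-0.001, 0.67, 0.743, -0.0]
contact_force: [-0.9, -0.5, -0.6]
gripper_width: 0.002
t 4.225 pos [ 0.4975 -0.0608  0.0476] box x,y -0.0005 0.0787 toolx [-0.103  0.995  0.002] toolz [-0.003  0.001 -1.   ] F [-0.9 -0.5 -0.6] g 0.002
```

View pics/top1.png

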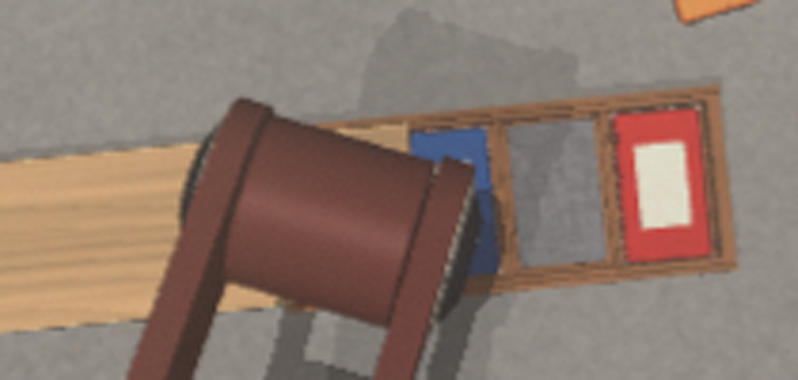

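The cover is back: its edge is at about (408,123) in the crop, part of the blue tin shows, and the felt bay is fully bare. I'll refine the bay and tin positions.

Run:
```python
from h import *
cv=lambda p:(140+(p[0]+.5)/3.8-.5,190+(p[1]+.5)/3.8-.5)
for n,L,z in(("edge",[(408,123)],.0395),("felt",[(508,125),(595,118),(608,262),(520,268)],.01),("tin",[(612,113),(697,107),(712,252),(628,262)],.05),("endcorners",[(718,88),(736,268)],.033)):
    p=np.mean([world(cv(q),z) for q in L],0); print(n,p.round(4),((p-O)@X).round(4),((p-O)@Y).round(4))
```

```text
edge [ 0.5508 -0.0809  0.0395] 0.0505 0.0532
felt [ 0.5091 -0.1731  0.01  ] -0.0004 -0.0342
tin [ 0.516  -0.2347  0.05  ] 0.0001 -0.0962
endcorners [ 0.5198 -0.2755  0.033 ] -0.0003 -0.1372
```

```bash
python3 -m pendant '[[[0,0,0,0.002,-0.02,0.02,0],[0,0,0,0,0,0.15,0.85],[0,0,0,0,0,0.15,0.85],[0,0,0,0.0175,-0.169,0,0.85],[0,0,0,0.0175,-0.169,0,0.85],[0,0,0,0.0175,-0.169,0,0.85],[0,0,0,0.0175,-0.169,0,0.85],[0,0,0,0,0,-0.1,0.85],[0,0,0,0,0,-0.1,0.85],[0,0,0,0,0,-0.1,0.85],[0,0,0,0,0,-0.04,0.85],[0,0,0,0,0,-0.034,0.85],[0,0,0,0,0,0,0.85],[0,0,0,0,0,0,0.85]]]'
python3 - <<'E'
from h import *;st()
from plant import imaging;import cv2
f=imaging.grab_frame("side")["frame"];cv2.imwrite("pics/side1.png",cv2.resize(f[140:300,240:440],None,fx=3.7,fy=3.7,interpolation=cv2.INTER_CUBIC))
E
```

```text
time: 6.02
tool_pos: [0.5174, -0.2358, 0.0363]
tool_rot: [0.001, 0.67, 0.743, 0.0]
contact_force: [1.0, -0.0, 0.2]
gripper_width: 0.852
t 6.025 pos [ 0.5174 -0.2358  0.0363] box x,y 0.0014 -0.0974 toolx [-0.103  0.995 -0.001] toolz [ 0.001 -0.001 -1.   ] F [ 1.  -0.   0.2] g 0.852
```

View pics/side1.png

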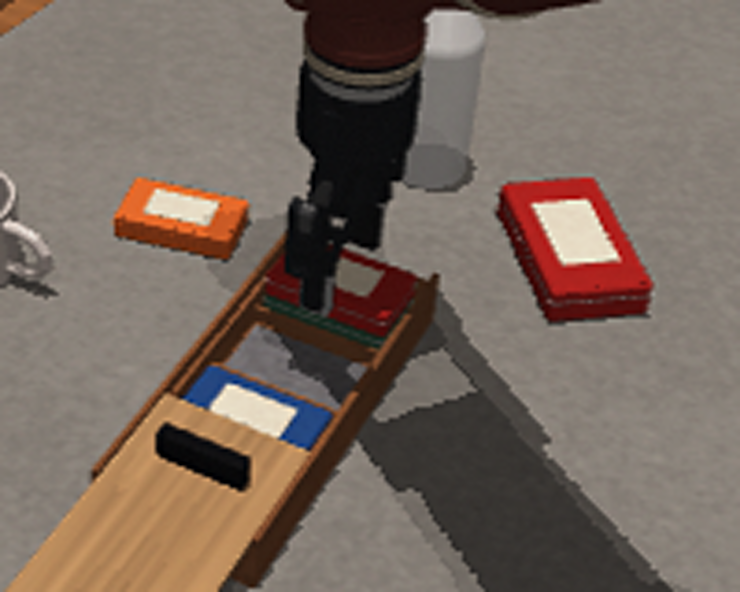

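The fingers straddle the red tin; the near tip at (315,305) overlaps its side face. Closing and lifting a little.

```bash
python3 -m pendant '[[[0,0,0,0,0,0,0.4],[0,0,0,0,0,0,0.4],[0,0,0,0,0,0,0.4],[0,0,0,0,0,0,0.4],[0,0,0,0,0,0.04,0.4],[0,0,0,0,0,0.06,0.4],[0,0,0,0,0,0,0.4]]]'
python3 - <<'E'
from h import *;st()
from plant import imaging;import cv2
f=imaging.grab_frame("side")["frame"];cv2.imwrite("pics/side2.png",cv2.resize(f[140:300,240:440],None,fx=3.7,fy=3.7,interpolation=cv2.INTER_CUBIC))
E
```

```text
time: 6.95
tool_pos: [0.5177, -0.236, 0.0622]
tool_rot: [0.002, 0.67, 0.743, 0.0]
contact_force: [-0.5, -0.9, 0.3]
gripper_width: 0.591
t 6.95 pos [ 0.5177 -0.236   0.0622] box x,y 0.0017 -0.0977 toolx [-0.103  0.995 -0.002] toolz [ 0.003 -0.002 -1.   ] F [-0.5 -0.9  0.3] g 0.591
```

View pics/side2.png

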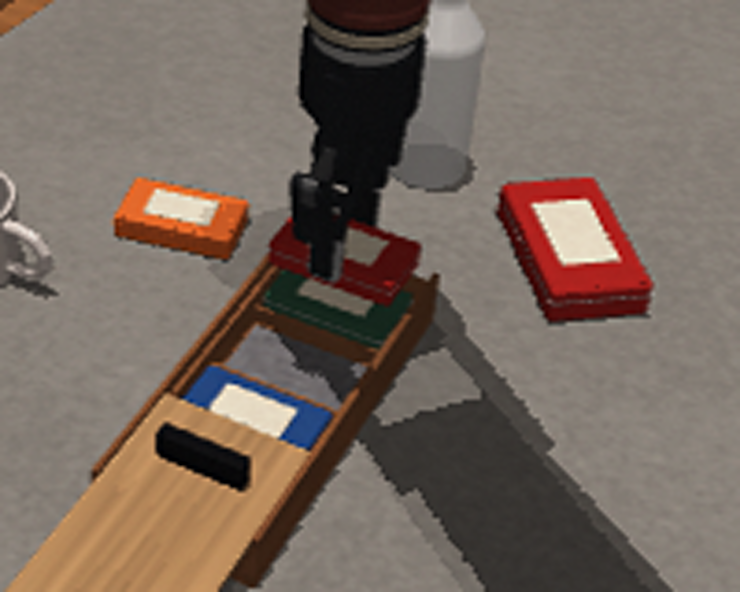

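The tin is held level, clear of the green tin. Carrying it over the bay and lowering.

```bash
python3 -m pendant '[[[0,0,0,-0.0088,0.0855,0,0.4],[0,0,0,-0.0088,0.0855,0,0.4],[0,0,0,-0.0088,0.0855,0,0.4],[0,0,0,0,0,0,0.4],[0,0,0,0,0,-0.05,0.4],[0,0,0,0,0,-0.04,0.4],[0,0,0,0,0,-0.02,0.4],[0,0,0,0,0,-0.01,0.4],[0,0,0,0,0,0,0.4]]]'; python3 -c "from h import *;st()"
```

```text
time: 8.12
tool_pos: [0.5101, -0.1715, 0.0301]
tool_rot: [-0.0, 0.67, 0.742, -0.0]
contact_force: [-0.1, -0.4, -1.4]
gripper_width: 0.59
t 8.125 pos [ 0.5101 -0.1715  0.0301] box x,y 0.0007 -0.0327 toolx [-0.102  0.995  0.   ] toolz [-0.  0. -1.] F [-0.1 -0.4 -1.4] g 0.59
```

No contact yet; lower in small steps.

```bash
python3 -m pendant '[[[0,0,0,0,0,-0.008,0.4],[0,0,0,0,0,-0.004,0.4],[0,0,0,0,0,0,0.4]]]'
python3 - <<'E'
from h import *;st()
from plant import imaging;import cv2
f=imaging.grab_frame("side")["frame"];cv2.imwrite("pics/side3.png",cv2.resize(f[180:260,280:380],None,fx=7,fy=7,interpolation=cv2.INTER_CUBIC))
E
```

```text
time: 8.5
tool_pos: [0.5101, -0.1712, 0.0273]
tool_rot: [-0.0, 0.67, 0.743, 0.0]
contact_force: [0.4, -0.7, -1.0]
gripper_width: 0.586
t 8.5 pos [ 0.5101 -0.1712  0.0273] box x,y 0.0008 -0.0325 toolx [-0.103  0.995  0.   ] toolz [-0.  0. -1.] F [ 0.4 -0.7 -1. ] g 0.586
```

View pics/side3.png

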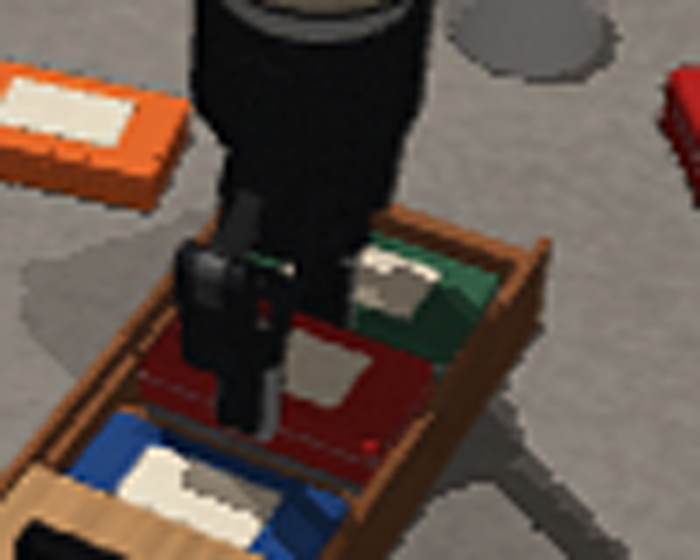

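The tin is aligned and partly between its neighbours, with the finger tip (245,425) just above the blue tin. Releasing, lifting, then closing for a centre press.

```bash
python3 -m pendant '[[[0,0,0,0,0,0,0.72],[0,0,0,0,0,0,0.72],[0,0,0,0,0,0.08,0.72],[0,0,0,0,0,0.08,0.72],[0,0,0,0,0,0.04,0],[0,0,0,0,0,0,0],[0,0,0,0,0,0,0],[0,0,0,0,0,0,0]]]'
python3 - <<'E'
from h import *;st()
from plant import imaging;import cv2
f=imaging.grab_frame("side")["frame"];cv2.imwrite("pics/side4.png",cv2.resize(f[180:260,280:380],None,fx=7,fy=7,interpolation=cv2.INTER_CUBIC))
E
```

```text
time: 9.55
tool_pos: [0.5095, -0.171, 0.0763]
tool_rot: [-0.001, 0.67, 0.743, -0.0]
contact_force: [-0.6, 0.9, -0.9]
gripper_width: -0.002
t 9.55 pos [ 0.5095 -0.171   0.0763] box x,y 0.0002 -0.0321 toolx [-0.103  0.995  0.001] toolz [-0.002  0.001 -1.   ] F [-0.6  0.9 -0.9] g -0.002
```

View pics/side4.png

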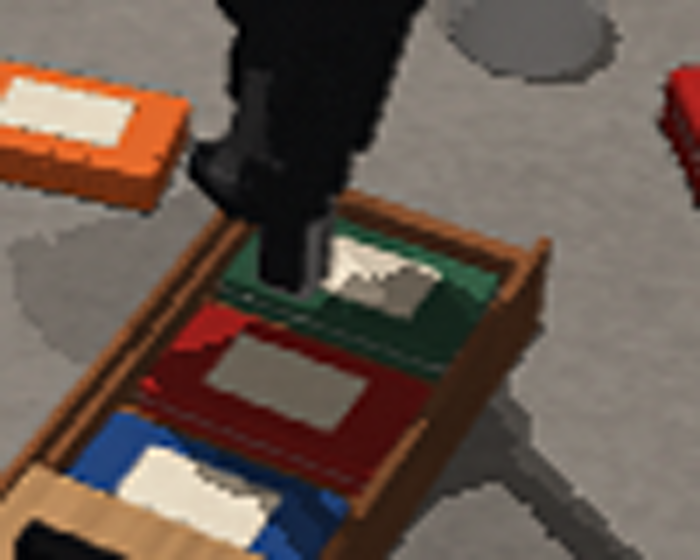

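The red tin has dropped in and looks level with its neighbours. A gentle press will confirm it.

```bash
python3 -m pendant '[[[0,0,0,0,0,-0.1,0],[0,0,0,0,0,-0.05,0],[0,0,0,0,0,-0.02,0],[0,0,0,0,0,-0.01,0],[0,0,0,0,0,-0.004,0],[0,0,0,0,0,-0.004,0],[0,0,0,0,0,0,0]]]'; python3 -c "from h import *;st()"
```

```text
time: 10.48
tool_pos: [0.5103, -0.1714, 0.0306]
tool_rot: [0.0, 0.67, 0.743, 0.0]
contact_force: [0.2, -0.7, 0.3]
gripper_width: 0.003
t 10.475 pos [ 0.5103 -0.1714  0.0306] box x,y 0.001 -0.0326 toolx [-0.103  0.995 -0.   ] toolz [ 0. -0. -1.] F [ 0.2 -0.7  0.3] g 0.003
```

```bash
python3 -m pendant '[[[0,0,0,0,0,-0.006,0],[0,0,0,0,0,-0.004,0],[0,0,0,0,0,0,0],[0,0,0,0,0,0,0]]]'; python3 -c "from h import *;st()"
```

```text
time: 10.98
tool_pos: [0.5105, -0.1715, 0.03]
tool_rot: [-0.0, 0.67, 0.743, -0.0]
contact_force: [-6.0, 3.0, 12.3]
gripper_width: -0.003
t 10.975 pos [ 0.5105 -0.1715  0.03  ] box x,y 0.0012 -0.0328 toolx [-0.103  0.995  0.   ] toolz [-0. -0. -1.] F [-6.   3.  12.3] g -0.003
```

Contact came at z = 30.0 mm, the seated height. Lifting and moving behind the tab, then a look from above before closing.

```bash
python3 -m pendant '[[[0,0,0,0,0,0.1,0],[0,0,0,0,0,0.15,0],[0,0,0,0,0,0.05,0],[0,0,0,-0.0173,0.168,0,0],[0,0,0,-0.0173,0.168,0,0],[0,0,0,-0.0173,0.168,0,0],[0,0,0,-0.0173,0.168,0,0],[0,0,0,0,0,0,0]]]'
python3 - <<'E'
from h import *;st()
from plant import imaging;import cv2
f=imaging.grab_frame("top")["frame"][200:280,240:350];g=imaging.grab_frame("side")["frame"][180:270,270:380]
cv2.imwrite("pics/both5.png",np.hstack([cv2.resize(f,(395,400),interpolation=2),cv2.resize(g,(400,400),interpolation=2)]))
E
```

```text
time: 11.98
tool_pos: [0.4918, -0.0012, 0.1017]
tool_rot: [-0.001, 0.668, 0.744, -0.0]
contact_force: [0.1, -0.4, 0.6]
gripper_width: 0.003
t 11.975 pos [ 0.4918 -0.0012  0.1017] box x,y -0.0 0.1386 toolx [-0.106  0.994  0.001] toolz [-0.002  0.    -1.   ] F [ 0.1 -0.4  0.6] g 0.003
```

View pics/both5.png

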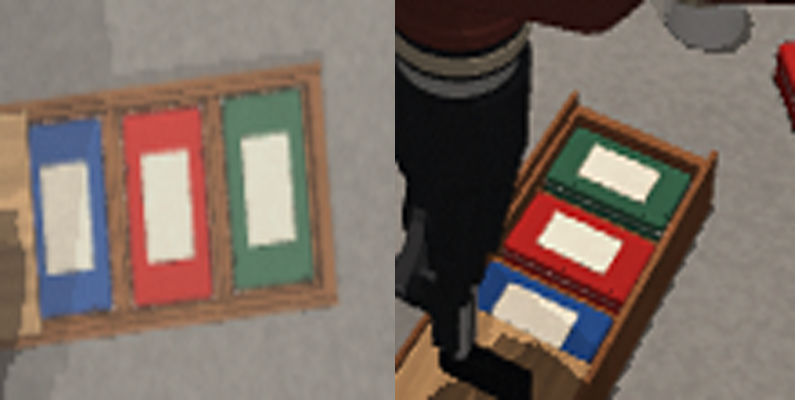

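All three visible tins sit level in their bays. Pushing the cover shut from the +y side of the tab.

```bash
python3 -m pendant '[[[0,0,0,0,0,-0.1,0],[0,0,0,0,0,-0.1,0],[0,0,0,0,0,-0.024,0],[0,0,0,0,0,0,0],[0,0,0,0.0053,-0.0514,0,0],[0,0,0,0.0053,-0.0514,0,0],[0,0,0,0.0053,-0.0514,0,0],[0,0,0,0.0053,-0.0514,0,0],[0,0,0,0.0053,-0.0514,0,0],[0,0,0,0.0053,-0.0514,0,0],[0,0,0,0.0053,-0.0514,0,0],[0,0,0,0.0053,-0.0514,0,0],[0,0,0,0,0,0,0]]]'; python3 -c "from h import *;st()"
```

```text
time: 13.7
tool_pos: [0.5031, -0.1073, 0.0466]
tool_rot: [-0.0, 0.67, 0.742, -0.001]
contact_force: [0.6, 1.2, 0.2]
gripper_width: 0.0
t 13.7 pos [ 0.5031 -0.1073  0.0466] box x,y 0.0004 0.0318 toolx [-0.102  0.995 -0.001] toolz [-0.001 -0.001 -1.   ] F [0.6 1.2 0.2] g 0.0
```

```bash
python3 -m pendant '[[[0,0,0,0.004,-0.039,0,0],[0,0,0,0.004,-0.039,0,0],[0,0,0,0.004,-0.039,0,0],[0,0,0,0.004,-0.039,0,0],[0,0,0,0.004,-0.039,0,0],[0,0,0,0.004,-0.039,0,0],[0,0,0,0.004,-0.039,0,0],[0,0,0,0.004,-0.039,0,0],[0,0,0,0.004,-0.039,0,0],[0,0,0,0.004,-0.039,0,0],[0,0,0,0,0,0,0]]]'; python3 -c "from h import *;st()"
```

```text
time: 15.08
tool_pos: [0.514, -0.2049, 0.0473]
tool_rot: [0.001, 0.67, 0.742, -0.0]
contact_force: [-0.4, -0.5, 0.3]
gripper_width: 0.001
t 15.075 pos [ 0.514  -0.2049  0.0473] box x,y 0.0012 -0.0664 toolx [-0.102  0.995 -0.002] toolz [ 0.001 -0.002 -1.   ] F [-0.4 -0.5  0.3] g 0.001
```

Force stays low, with about 5 mm left. Finishing in 1–1.5 mm steps until the stop.

```bash
python3 -m pendant '[[[0,0,0,0.0006,-0.006,0,0],[0,0,0,0.0006,-0.006,0,0],[0,0,0,0.0006,-0.006,0,0],[0,0,0,0,0,0,0]]]'; python3 -c "from h import *;st()"
```

```text
time: 15.58
tool_pos: [0.5142, -0.2082, 0.0471]
tool_rot: [0.0, 0.67, 0.743, 0.0]
contact_force: [0.1, 1.6, 0.3]
gripper_width: 0.0
t 15.575 pos [ 0.5142 -0.2082  0.0471] box x,y 0.001 -0.0696 toolx [-0.103  0.995 -0.   ] toolz [ 0.001 -0.    -1.   ] F [0.1 1.6 0.3] g 0.0
```

```bash
python3 -m pendant '[[[0,0,0,0.0005,-0.005,0,0],[0,0,0,0.0005,-0.005,0,0],[0,0,0,0,0,0,0]]]'; python3 -c "from h import *;st()"; python3 -m pendant '[[[0,0,0,0.0004,-0.004,0,0],[0,0,0,0,0,0,0]]]';python3 -c "from h import *;st()"
```

```text
time: 15.95
tool_pos: [0.5142, -0.2107, 0.0468]
tool_rot: [0.0, 0.67, 0.743, -0.0]
contact_force: [0.8, 1.6, 0.7]
gripper_width: -0.005
t 15.95 pos [ 0.5142 -0.2107  0.0468] box x,y 0.0008 -0.0722 toolx [-0.103  0.995 -0.   ] toolz [ 0. -0. -1.] F [0.8 1.6 0.7] g -0.005
time: 16.2
tool_pos: [0.5141, -0.2111, 0.0467]
tool_rot: [-0.001, 0.67, 0.742, 0.0]
contact_force: [0.5, 4.0, 2.6]
gripper_width: -0.001
t 16.2 pos [ 0.5141 -0.2111  0.0467] box x,y 0.0007 -0.0725 toolx [-0.103  0.995  0.001] toolz [-0.     0.001 -1.   ] F [0.5 4.  2.6] g -0.001
```

```bash
python3 -m pendant '[[[0,0,0,0.0005,-0.005,0,0],[0,0,0,0,0,0,0]]]';python3 -c "from h import *;st()"; python3 -m pendant '[[[0,0,0,-0.01,0.1,0.02,0],[0,0,0,0,0,0.2,0],[0,0,0,0,0,0.2,0],[0,0,0,-0.1,0.2,0.1,0],[0,0,0,-0.1,0.2,0,0],[0,0,0,-0.05,0.2,0,0],[0,0,0,0,0.2,0,0],[0,0,0,0,0.2,0,0],[0,0,0,0,0,0,0]]]'
python3 - <<'E'
from plant import imaging;import cv2
f=imaging.grab_frame("top")["frame"];cv2.imwrite("pics/top6.png",cv2.resize(f[205:285,165:345],None,fx=4.4,fy=4.4,interpolation=2))
E
```

```text
time: 16.45
tool_pos: [0.5141, -0.2112, 0.0467]
tool_rot: [-0.001, 0.67, 0.743, 0.001]
contact_force: [-0.2, 9.0, 4.3]
gripper_width: -0.001
t 16.45 pos [ 0.5141 -0.2112  0.0467] box x,y 0.0007 -0.0727 toolx [-0.103  0.995  0.004] toolz [-0.001  0.003 -1.   ] F [-0.2  9.   4.3] g -0.001
time: 17.58
tool_pos: [0.4491, 0.064, 0.1768]
tool_rot: [0.001, 0.668, 0.744, -0.0]
contact_force: [-0.1, -0.5, 0.6]
gripper_width: 0.002
```

View pics/top6.png

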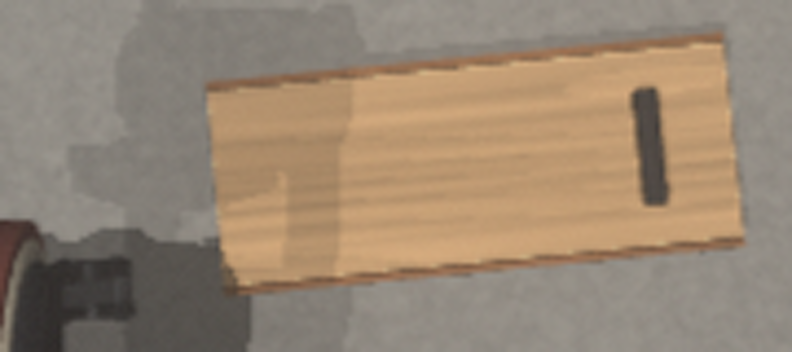

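The cover is flush with both ends of the box, with its edge at (725–742, 42–240) px, and the arm is clear. Handing in.

```bash
python3 -c "
from plant import manip
print(manip.job_done())"
```

```text
the job is handed in; nothing more can be done
None
```

The red tin is in the empty bay, the cover is shut over all four tins, and I handed the job in at about 17.6 s. `job_done` gives no verdict, so this rests on my own checks.

**What I did**
- I pushed the cover back by its tab to about 190 mm open.
- I gripped the red tin across its 52 mm side, carried it about 65 mm along the row and released it in the bay at box y = -32.5 mm. I carried it rather than sliding it along.
- I pressed it lightly with closed fingers, then pushed the cover shut.

**Last checks**
- **Red tin:** the press met contact at z = 30.0 mm, which is the seated height. Pictures from above and the side, taken before closing, showed the red, green and blue tins level. The yellow tin stayed under the cover and was never seen.
- **Cover:** every reading during the closing sweep was under 2 N until the end stop, where it rose to 4 N and then 9 N without further movement. The final top view shows the cover flush with both ends of the box.
- **Cup, bottle and jar:** the arm's path stayed clear of them, but I did not measure their positions again at the end.

No check failed or disagreed.

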